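Point the broad lead: tin under the chute, holder in the guard slot

ROBOT

A 6-joint arm with a two-finger parallel gripper is mounted at the origin on the work surface. World frame = base frame: x ahead of the robot, y to its left, z up, the work surface at z = 0. Lengths are in m, angles in rad, forces in N, time in s.
With the tool pointing down it reaches from about 0.275 to 0.725 m from the base axis. Payload 5.6 kg.
Tool frame: the origin (TCP) lies midway between the tips of the shut fingers; the grasp point (between the pads) lies 19 mm behind it; z points along the fingers, y is the line along which they close (so a half turn about z gives the same grasp; the last joint's range is limited). The gripper opens to 85 mm and grips with 20 to 120 N. Pads are 22 mm wide; open, the fingers measure 114 mm over their backs; the gripper's body (76 mm by 85 mm) begins 54 mm behind the grasp point. The pads swing forward as they close: fully open they stand 13 mm farther back than shut.
Start: joints at [1.514, 0.255, 0.108, 0, -1.424, -0.285], TCP at [0.184, 0.518, 0.231] pointing down, gripper open.
Joint ranges: [-2.95, 2.95], [-1.21, 1.97], [-1.09, 1.5], [-2.87, 1.71], [-2.94, -0.07], [-3.05, 3.05]. Speed limits (rad/s): [2.57, 2.57, 3.14, 3.14, 3.14, 3.14].

INTERFACE

Orientations are given as a 3x3 rotation matrix whose columns are the frame's x, y, z axes.
In Python, from cell import sensors, vision, workorder gives the robot as it stands.
- The arm moves only by the tool carry_out, never from a script. Its argument "motion" is a list of rows, each a list of 4 numbers: the shift along the tool's x, y, z in units of 500 mm (1.0 is 500 mm), then the turn about the tool's z in units of 6 degrees (1.0 is 6 degrees). A call has 1 to 20 rows; each row shifts and turns the commanded pose from where the row before left it, along the tool's axes as they then stand; what a row does not reach is not made up. A row lasts 1/12 s, in which the tool goes at most 41.7 mm and 7.16 degrees, less where a joint would pass 70% of its speed; a pose out of reach is approached as far as the arm can. A call with a number of a shift or a turn outside -1 to 1 is refused whole. A call with a gripper value outside its range is refused whole. "jaw" is the gripper's target within -1 to 1 (shut at 1, half-way at 0, fully open at -1), set as the call begins (left out, the last holds). The fingers move at their own pace and stop on an object; "squeeze" is the grip in N (left out, the last holds). Time passes only in rows, so rows that do not move let the fingers close. It gives the time, the measured TCP pose, the force, the opening and the grip force at its end, in the units of the state.
- sensors.state(): the state, without advancing time (a new reading comes with each control period).
- vision.grab_frame(name): name is "scene" or "top"; returns a dict with "color" (384x512x3 uint8, red, green, blue), "mtx" (3x3 intrinsics, pixels), "dist_coeffs" ([k1, k2, p1, p2, k3] as OpenCV has them; the pictures are not rectified), "R" (3x3) and "t" (3): a world point X has camera coordinates R X + t. Camera axes: x right, y down, z forward; pixel columns grow to the right and rows downward; lengths in m; the calibration is good to about 2 mm. A picture is of the moment at which its call begins. There is no depth.
- workorder.job_done(): hands the job in; it is judged then, once.
The state is a dict: "time": time; "joints": joint angles; "dq": joint speeds; "tau": joint torques, N m; "ee_pos": TCP position; "ee_rot": TCP orientation; "ft_force": force on the tool from outside, world axes, zero at the start; "moment": the same for the moment, N m; "finger_gap": finger opening in m; "finger_force": force on a finger pad.
Only numpy, scipy, OpenCV 4.12 (cv2) and the standard library are available. Lean on these libraries where they do the work, as an engineer would, in place of code of your own. Each camera call takes 0.05 s, during which the arm holds its last target. There are 200 camera calls.

TASK

Slide the shavings tin along the lead pointer's base plate, without lifting or tipping it, from where it is parked to the middle ring mark under the chute, centred on the mark. Then take the flat lead holder out of the wooden stand, pass it upright and nose down through the slot on top of the pointer and push the spring plate inside down by well over half of its 14 mm travel. Finish while gripping the holder and keeping the plate pressed; do not let go, and leave the ink jar, the round pencil and the eraser where they are.

Things in the scene. Friction and masses are not known exactly. Their poses are not given: they have to be found in the camera images.
- machine: lead pointer, fixed: grey housing 96 (x) x 120 mm (y), top 110 mm above the desk, on an aluminium base plate 6 mm thick reaching 145 mm to -x (its front) and 155 mm to each side. Origin on the desk under the slot; x to the back, y left, z up. Three ring marks 77 mm across on the plate, 95 mm in front of the slot axis, 110 mm apart along y; tin on the left or right one, jar on the other
- mark_mid (a point): centre of the middle ring mark, on the base plate's top, 6 mm above the desk; axes as the machine's. Above it a 34 mm wide chute sticks out of the housing's front, to 82 mm in front of the slot axis, 66 to 90 mm above the desk: the tin passes below it
- slot (a point): centre of the slot at the top of its straight throat, 118 mm above the desk; axes as the machine's. Throat 24 mm along x, 14 mm along y, 8 mm deep: 2 mm more than the holder each way. Above it a steel funnel widens by about 4 mm on each side up to its rim 130 mm above the desk; below, the shaft is 36 x 26 mm. The spring plate lies 33 mm below this point
- plunger (a joint): the spring plate inside the pointer: how far it is pressed down, 0 to 0.014 m. Pressing starts at about 2 N and takes about 5 N at the end of travel; it springs back when not pressed
- tin: shavings tin, loose on the base plate: open round steel tin 64 mm across, 45 mm high, about 300 g, with a straight pan handle pointing to the tin's -x (roughly to the robot): 10 mm wide (y), 12 mm tall (26 to 38 mm above the tin's underside), out to 94 mm from the tin's axis. Origin: centre of its underside
- holder: flat lead holder standing loose in one well of the stand: aluminium bar 22 mm (its x) by 12 mm (its y), 150 mm long (z up), 80 g, black band low down; the lowest 12 mm is a nose 14 x 7 mm, the uppermost 4 mm a button 12 x 6 mm. Origin: centre of the nose's lower end
- stand: dark wooden stand, fixed: 60 mm (x) by 140 mm (y), 57 mm high, with two wells 24 x 14 mm (long side along x), 45 mm deep, floor 12 mm above the desk, 40 mm to either side of its middle along y. Origin: centre of its underside. The holder is in one well, a round pencil in the other
- stub: short round clutch pencil, upright in the other well of the stand, 12 mm thick, 85 mm long; origin: centre of its lower end. To be left alone
- jar: closed round ink jar, 44 mm across, 60 mm high, on the outer mark that the tin does not stand on; origin: centre of its underside. To be left alone
- eraser: rubber eraser block 45 x 24 x 14 mm lying on the desk; origin: centre of its underside. To be left alone

How it is judged:
By the outcome, as a careful person would: the job done as asked, in the order asked, and still so for the second after the job is handed in, while the arm keeps its last pose, push and grip.
It also fails if it takes over 61 s, if anything falls off the work surface, if the arm or the gripper's body presses on something with over 40 N, if the wrist force passes 120 N, or if a joint passes its speed limit or range.

## Working session

There is one attempt and no reset: what is moved stays moved. The work goes in short steps, Python scripts to look and compute and a tool call to move; the robot and the scene stay as the last step left them, time stands still between calls to the robot, and variables do not carry over. Pictures are saved under pics/ and viewed, at most 10 in all, crops included, and the job is handed in when it is done.

Besides the shell and the picture viewer there is one more tool, called as name([rows], argument=value, ...), one row to a line, values as JSON. carry_out: Moves the arm, as the interface text tells. Its arguments: {"type":"object","properties":{"motion":{"type":"array","items":{"type":"array","items":{"type":"number"}}},"jaw":{"type":"number"},"squeeze":{"type":"number"}},"required":["motion"]}

```bash
mkdir -p pics; ls; cat > h.py <<'E'
import numpy as np,cv2
from cell import sensors,vision,workorder
def grab(n,name):
    f=vision.grab_frame(n); cv2.imwrite(f'pics/{name}.png',cv2.cvtColor(f['color'],cv2.COLOR_RGB2BGR))
    np.savez(f'pics/{name}.npz',**{k:np.array(v) for k,v in f.items()}); return f
def load(name): return dict(np.load(f'pics/{name}.npz'))
def ray(f,uv):
    p=cv2.undistortPoints(np.array([[uv]],float),f['mtx'],f['dist_coeffs'])[0,0]
    d=f['R'].T@np.array([p[0],p[1],1.]); return -f['R'].T@f['t'],d
def onz(f,uv,z):
    c,d=ray(f,uv); return c+d*(z-c[2])/d[2]
def proj(f,X):
    return cv2.projectPoints(np.atleast_2d(np.array(X,float)),cv2.Rodrigues(f['R'])[0],f['t'],f['mtx'],f['dist_coeffs'])[0][:,0]
def tri(fs,uvs):
    A=np.zeros((3,3));b=np.zeros(3)
    for f,u in zip(fs,uvs):
        c,d=ray(f,u);d/=np.linalg.norm(d);P=np.eye(3)-np.outer(d,d);A+=P;b+=P@c
    return np.linalg.solve(A,b)
E
python3 - <<'E'
from h import *
for n in('scene','top'):
    f=grab(n,n+'0'); print(n,-f['R'].T@f['t'],f['R'][2])
    im=cv2.imread(f'pics/{n}0.png'); 
ims=[cv2.imread(f'pics/{n}0.png') for n in('scene','top')]
for n,i in zip('st',ims): cv2.imwrite(f'pics/{n}big.png',cv2.resize(i,(800,600),interpolation=cv2.INTER_CUBIC))
s=sensors.state();print(s)
E
```

```text
pics
scene [0.85333928 0.46909057 0.78642917] [-0.29286401 -0.48183376 -0.82587342]
top [0.40984874 0.07457698 1.04989573] [ 0.21779881  0.00513149 -0.9759802 ]
{'time': 0.1, 'joints': array([ 1.51360254e+00,  2.55673189e-01,  1.07116662e-01, -3.71295992e-04,
       -1.42388291e+00, -2.84595122e-01]), 'dq': array([ 0.00126822,  0.00024824,  0.00206055,  0.00096789, -0.00100568,
        0.00016443]), 'tau': array([-2.63652088e-03, -3.87602592e+01,  2.38470930e+01,  5.37783712e+00,
       -3.83279286e-03,  1.61096224e-06]), 'ee_pos': array([0.18416605, 0.51778462, 0.23049487]), 'ee_rot': array([[ 9.42138284e-01, -3.35224165e-01, -4.60619276e-04],
       [-3.35224464e-01, -9.42136899e-01, -1.61941288e-03],
       [ 1.08899912e-04,  1.68012172e-03, -9.99998583e-01]]), 'ft_force': array([-0.19557293,  0.35297469, -0.68875472]), 'moment': array([-0.06759429,  0.01846882,  0.02363488]), 'finger_force': 0.0, 'finger_gap': 0.08533012997921563}
```

View pics/sbig.png

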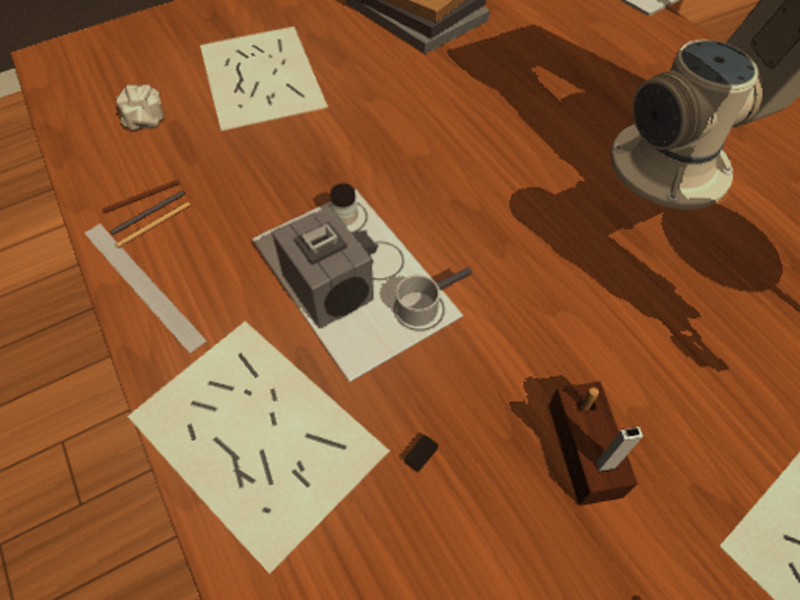

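View pics/tbig.png

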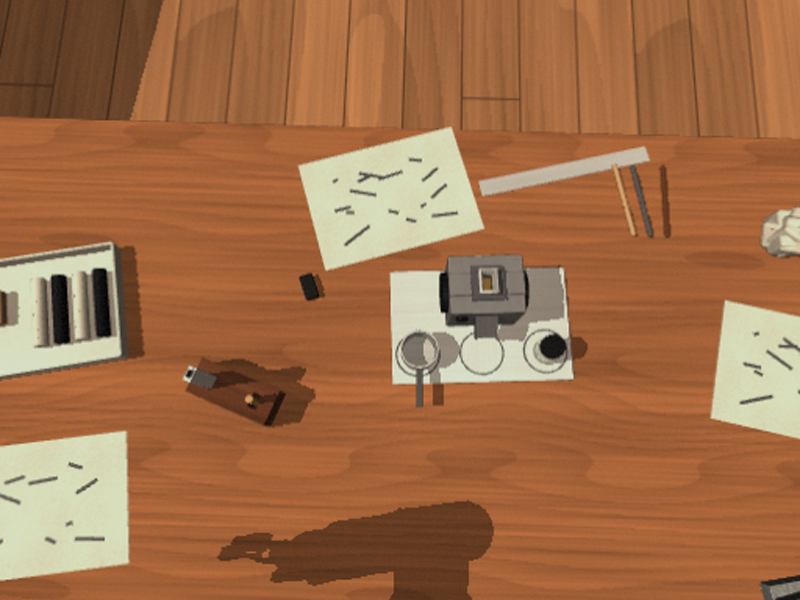

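The scene view shows the machine, with the tin on the near (+y) mark at about (415,300), the jar at (343,200), the stand at (590,440) and the holder's top at (630,435). In the top view (enlarged 800 px), the plate corners are about (390,272), (393,384), (574,380) and (564,267). The slot is at (488,282), the tin at (418,352) with its handle pointing down, and the holder's top at (190,374).

```bash
python3 - <<'E'
from h import *
def crop(n,x,y,w,h,k):
    im=cv2.imread(f'pics/{n}.png')[y:y+h,x:x+w]; return cv2.resize(im,None,fx=k,fy=k,interpolation=cv2.INTER_CUBIC)
A=crop('top0',240,155,135,110,4); B=crop('scene0',160,110,140,140,4)
c=np.zeros((600,800,3),np.uint8)
# panels: top machine x3 ; top stand x4 ; scene machine x3; scene stand x4
def put(p,x,y): c[y:y+p.shape[0],x:x+p.shape[1]]=p
put(crop('top0',240,155,135,98,3),0,0); put(crop('top0',110,220,98,60,4),408,0)
put(crop('scene0',160,110,136,100,3),0,300); put(crop('scene0',320,230,98,93,4),408,245)
cv2.imwrite('pics/c1.png',c)
# plate corners
f=load('top0');g=cv2.cvtColor(f['color'],cv2.COLOR_RGB2HSV)
m=((g[...,1]<60)&(g[...,2]>60)).astype(np.uint8); m[:,:235]=0;m[:,380:]=0;m[:160]=0;m[255:]=0
k=cv2.connectedComponentsWithStats(m)[2:]
print(k[0])
E
```

```text
Traceback (most recent call last):
ValueError: could not broadcast input array from shape (372,392,3) into shape (355,392,3)
```

```bash
python3 - <<'E'
from h import *
def crop(n,x,y,w,h,k):
    im=cv2.imread(f'pics/{n}.png')[y:y+h,x:x+w]; return cv2.resize(im,None,fx=k,fy=k,interpolation=cv2.INTER_CUBIC)
c=np.zeros((600,800,3),np.uint8)
def put(p,x,y): c[y:y+p.shape[0],x:x+p.shape[1]]=p
put(crop('top0',240,155,135,98,3),0,0); put(crop('top0',110,220,98,60,4),408,0)
put(crop('scene0',160,110,136,100,3),0,300); put(crop('scene0',320,235,98,88,4),408,245)
cv2.imwrite('pics/c1.png',c)
E
```

```text
(no output)
```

View pics/c1.png

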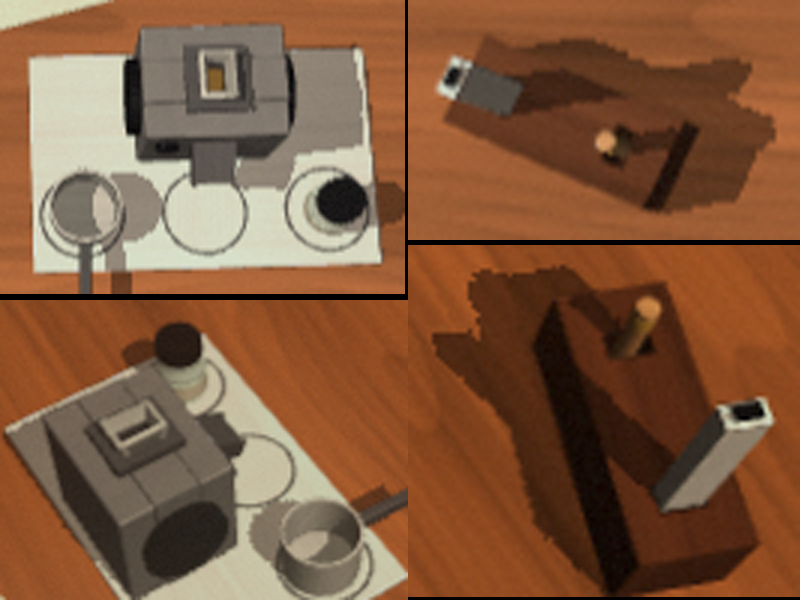

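Composite: the top-view panel shows the plate corners, ring centres at about (83,214), (205,213) and (327,210), and the funnel rim at about (203..245, 48..101). The stand panels show the holder's button at (452,76) in the top view and (748,411) in the scene view.

```bash
cat >m.py <<'E'
from h import *
T=load('top0');S=load('scene0')
def P(x0,y0,px,py,k): 
    o=lambda p:np.array([x0+(p[0]-px+.5)/k-.5,y0+(p[1]-py+.5)/k-.5]); return o
a=P(240,155,0,0,3);b=P(110,220,408,0,4);c=P(160,110,0,300,3);d=P(320,235,408,245,4)
r=lambda v:np.round(np.array(v)*1000,1)
co=[onz(T,a(p),.006) for p in[(30,57),(34,272),(382,263),(361,47)]]
print('corners',[r(x[:2]) for x in co],'sides',[r(np.linalg.norm(co[i]-co[i-1])) for i in range(4)])
rg=[onz(T,a(p),.006) for p in[(83.5,214),(205,213),(327,210)]]
print('rings top',[r(x[:2]) for x in rg]); print('mid ring scene',r(onz(S,c((252,470)),.006)))
yax=(rg[0]-rg[2]);print('yaw from rings',np.degrees(np.arctan2(-yax[0],yax[1])),r(np.linalg.norm(yax)))
for i,j in((1,0),(2,3)): print('yaw x edges',np.degrees(np.arctan2(*(co[j]-co[i])[1::-1])))
for i,j in((2,1),(3,0)):
    e=co[j]-co[i];print('yaw y edges',np.degrees(np.arctan2(-e[0],e[1])))
rt=np.mean([(203,51),(241,47),(247,98),(202,102)],0);rs=np.mean([(101,427),(147,401),(167,422),(121,446)],0)
print('slot tri',r(tri([T,S],[a(rt),c(rs)])),'top z130',r(onz(T,a(rt),.13)),r(onz(S,c(rs),.13)))
print('tin top',r(onz(T,a((87,208)),.051)),'scene',r(onz(S,c((322,532)),.051)))
print('handle end',r(onz(T,a((86,290)),.042)))
ht,hs=b((452,76)),d((748,411))
print('holder btn tri',r(tri([T,S],[ht,hs])),r(onz(T,ht,.162)),r(onz(S,hs,.162)))
ws=[onz(S,d(p),.158) for p in[(722,405),(764,399),(773,422),(733,429)]]
print('holder top scene',[r(x[:2]) for x in ws],r(np.mean(ws,0)))
st=[onz(S,d(p),.057) for p in[(558,302),(664,283),(756,545),(615,592)]]
print('stand top',[r(x[:2]) for x in st],r(np.mean(st,0)))
print('stub',r(tri([T,S],[b((606,141)),d((649,306))])))
E
python3 m.py
```

```text
corners [array([714.5,  95.5]), array([516.4,  85.8]), array([ 533.3, -222.8]), array([ 732.8, -210.2])] sides [np.float64(306.3), np.float64(198.3), np.float64(309.0), np.float64(199.9)]
rings top [array([569.6,  43. ]), array([573.6, -65.9]), array([ 579.5, -175.2])]
mid ring scene [573.3 -65.7   6. ]
yaw from rings 2.5995628840346776 218.4
yaw x edges 2.805209870215333
yaw x edges 3.5941434527613425
yaw y edges 3.1364358821361575
yaw y edges 3.428340629760615
slot tri [669.3 -64.7 124. ] top z130 [668.  -64.1 130. ] [670.6 -59.3 130. ]
tin top [568.   41.5  51. ] scene [572.7  42.7  51. ]
handle end [498.7  40.6  42. ]
holder btn tri [507.8 380.  161. ] [507.4 380.1 162. ] [508.6 379.9 162. ]
holder top scene [array([514.3, 371.4]), array([496.8, 378.7]), array([500.5, 388.6]), array([517.4, 382.1])] [507.2 380.2 158. ]
stand top [array([495.3, 269.5]), array([441.1, 289.1]), array([492.6, 417.9]), array([564.1, 400.3])] [498.3 344.2  57. ]
stub [478.2 305.2  97.7]
```

carry_out([
  [0,0,0,-0.92],
  [0,0,0,-0.92],
  [0,0,0,-0.92],
  [0,0,0,-0.92],
  [0.0362,0.0613,0,0],
  [0.0362,0.0613,0,0],
  [0.0362,0.0613,0,0],
  [0.0362,0.0613,0,0],
  [0.0362,0.0613,0,0],
  [0.0362,0.0613,0,0],
  [0.0362,0.0613,0,0],
  [0.0362,0.0613,0,0],
  [0.0362,0.0613,0,0],
  [0.0362,0.0613,0,0],
  [0.0362,0.0613,0,0],
  [0.0362,0.0613,0,0],
  [0.0362,0.0613,0,0],
  [0.0362,0.0613,0,0],
  [0.0362,0.0613,0,0],
  [0.0362,0.0613,0,0],
], jaw=0.0, squeeze=20)

```text
time: 1.77
ee_pos: [0.4954, 0.0391, 0.231]
ee_rot: [[0.999, 0.044, -0.001], [0.044, -0.999, 0.0], [-0.001, -0.0, -1.0]]
ft_force: [1.1, 0.5, 0.4]
finger_gap: 0.0423
finger_force: 0.0
```

carry_out([
  [0,0,0.06,0],
  [0,0,0.06,0],
  [0,0,0.06,0],
  [0,0,0.06,0],
  [0,0,0.06,0],
  [0,0,0.06,0],
  [0,0,0.04,0],
  [0,0,0.02,0],
  [0,0,0,0],
  [0,0,0,0],
])

```text
time: 2.6
ee_pos: [0.4947, 0.0406, 0.021]
ee_rot: [[0.999, 0.044, -0.001], [0.044, -0.999, -0.001], [-0.001, 0.001, -1.0]]
ft_force: [0.2, 0.8, -0.1]
finger_gap: 0.0424
finger_force: 0.0
```

```bash
python3 - <<'E'
from h import *
f=[grab(n,n+'1') for n in('top','scene')]
c=np.zeros((600,800,3),np.uint8)
for i,(n,x,y) in enumerate((('top1',240,190),('scene1',225,160))):
    im=cv2.imread(f'pics/{n}.png')[y:y+100,x:x+100]; c[:400,i*400:i*400+400]=cv2.resize(im,(400,400),interpolation=cv2.INTER_CUBIC)
cv2.imwrite('pics/c2.png',c[:400]); print(sensors.state()['ee_pos'])
E
```

```text
[0.49578744 0.04108726 0.0222421 ]
```

View pics/c2.png

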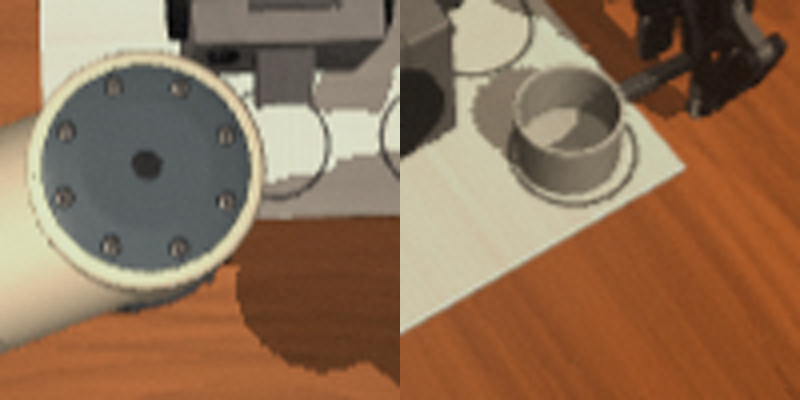

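The scene view shows the handle lying between the open fingers at about (660,80), clear of the tin wall. The tin is still on its ring.

carry_out([
  [0,0,0,0],
  [0,0,0,0],
  [0,0,0,0],
  [0,0,0,0],
  [0,0,0,0],
  [0,0,0,0],
  [0,0,0,0],
  [0,0,0,0],
  [0,0,0,0],
  [0,0,0,0],
], jaw=1.0, squeeze=25)

```text
time: 3.53
ee_pos: [0.4953, 0.041, 0.0218]
ee_rot: [[0.999, 0.044, 0.001], [0.044, -0.999, 0.0], [0.001, -0.0, -1.0]]
ft_force: [-2.1, 0.1, 5.8]
finger_gap: 0.0095
finger_force: 25.9
```

```bash
python3 - <<'E'
from h import *
s=sensors.state();print(s['ee_pos'],s['finger_gap'],s['ft_force'])
f=grab('scene','scene2')
# fit: plate-coloured mask negative? project hypotheses for rim circle vs picture edges: measure rim extremes via tin mask
im=f['color'];g=cv2.cvtColor(im,cv2.COLOR_RGB2HSV)
c=cv2.resize(cv2.imread('pics/scene2.png')[165:225,245:325],(800,600),interpolation=cv2.INTER_CUBIC)
cv2.imwrite('pics/c3.png',c)
E
```

```text
[0.49532743 0.04099892 0.02178005] 0.00953441631172138 [-2.13135261  0.10215256  5.81873933]
```

View pics/c3.png

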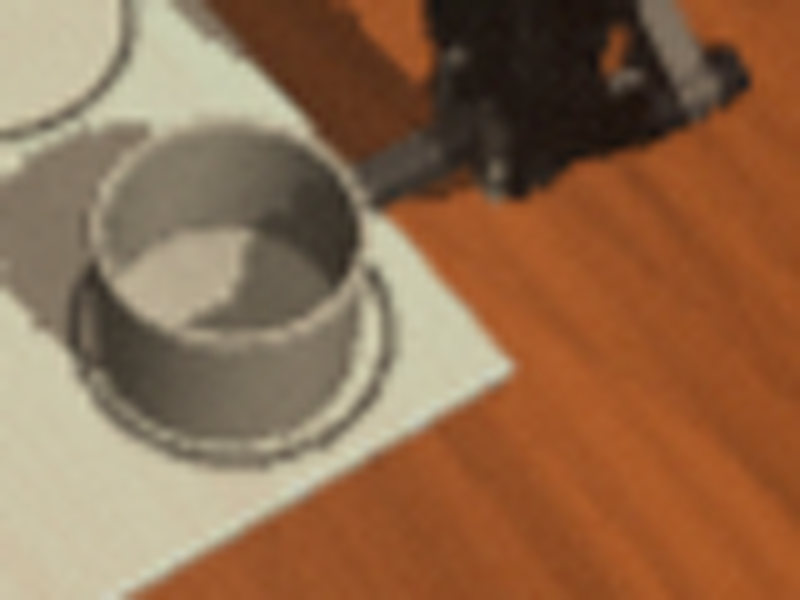

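carry_out([
  [0,0,-0.001,0],
  [0,0,0,0],
  [0,0,0,0],
])

```text
time: 3.83
ee_pos: [0.4954, 0.041, 0.022]
ee_rot: [[0.999, 0.044, 0.001], [0.044, -0.999, 0.0], [0.001, -0.0, -1.0]]
ft_force: [-0.0, 0.8, 2.6]
finger_gap: 0.0096
finger_force: 25.6
```

```bash
cat > e.py <<'E'
from h import *
def centre(f,box,r,z):
    """plane circle centre whose projected bounding box has the measured centre"""
    X=onz(f,((box[0]+box[1])/2,(box[2]+box[3])/2),z); t=np.linspace(0,2*np.pi,200)
    for _ in range(4):
        p=proj(f,X+np.c_[r*np.cos(t),r*np.sin(t),0*t]); lo,hi=p.min(0),p.max(0)
        m=(lo+hi)/2; w=np.array([(box[0]+box[1])/2,(box[2]+box[3])/2])
        X=X+onz(f,w,z)-onz(f,m,z)
    return X.round(4),(hi-lo).round(1),(box[1]-box[0],box[3]-box[2])
def b(x0,y0,k,*v): return [x0+(v[0]+.5)/k-.5,x0+(v[1]+.5)/k-.5,y0+(v[2]+.5)/k-.5,y0+(v[3]+.5)/k-.5]
E
python3 - <<'E'
from e import *
print(sensors.state()['ft_force'])
S=load('scene2');T=load('top0')
print('tin scene2',centre(S,b(245,165,10,90,368,120,348),.032,.051))
print('ring left scene', centre(S,b(245,165,10,72,394,467-255,465),.0385,.006))
print('tin top0',centre(T,b(240,155,3,50,124,170,245),.032,.051))
print('mid ring top0',centre(T,b(240,155,3,163,247,171,256),.0385,.006))
print('left ring top0',centre(T,b(240,155,3,41,126,172,257),.0385,.006))
E
```

```text
[-0.01254848  0.81020942  2.60592735]
tin scene2 (array([0.5728, 0.0449, 0.051 ]), array([28.4, 23.4]), (27.80000000000001, 22.799999999999983))
ring left scene (array([0.5702, 0.0447, 0.006 ]), array([32.8, 27.5]), (32.19999999999999, 25.30000000000001))
tin top0 (array([0.5686, 0.0415, 0.051 ]), array([24.8, 24.6]), (24.666666666666686, 24.99999999999997))
mid ring top0 (array([ 0.5734, -0.0659,  0.006 ]), array([28.6, 28.4]), (28.0, 28.333333333333343))
left ring top0 (array([0.5694, 0.043 , 0.006 ]), array([28.6, 28.4]), (28.333333333333343, 28.333333333333314))
```

carry_out([
  [0,0,-0.0006,0],
  [0,0.005,0,0],
  [-0.0004,0.01,0,0],
  [-0.0004,0.02,0,0],
  [-0.0004,0.02,0,0],
  [-0.0004,0.02,0,0],
  [-0.0004,0.02,0,0],
  [-0.0004,0.02,0,0],
  [-0.0004,0.02,0,0],
  [-0.0004,0.02,0,0],
  [-0.0004,0.02,0,0],
  [-0.0004,0.02,0,0],
  [0,0.01,0,0],
  [0,0.01,0,0],
  [0,0.005,0,0],
  [0,0,0,0],
  [0,0,0,0],
  [0,0,0,0],
])

```text
time: 5.33
ee_pos: [0.4977, -0.0695, 0.0221]
ee_rot: [[0.999, 0.044, -0.0], [0.044, -0.999, -0.001], [-0.0, 0.001, -1.0]]
ft_force: [0.4, -2.4, 1.9]
finger_gap: 0.0093
finger_force: 25.4
```

```bash
python3 - <<'E'
from h import *
s=sensors.state();print(s['ee_pos'],s['finger_gap'],s['ft_force'])
f=grab('scene','scene3');print(proj(f,[[.5735,-.0658,.051],[.5735,-.0658,.006]]))
c=cv2.resize(cv2.imread('pics/scene3.png')[135:195,205:285],(800,600),interpolation=cv2.INTER_CUBIC)
cv2.imwrite('pics/c4.png',c)
E
```

```text
[ 0.49769916 -0.06948873  0.02208393] 0.009341967914529997 [ 0.37226234 -2.39730619  1.92690118]
[[243.18728845 154.79563473]
 [243.59581913 166.3376056 ]]
```

View pics/c4.png

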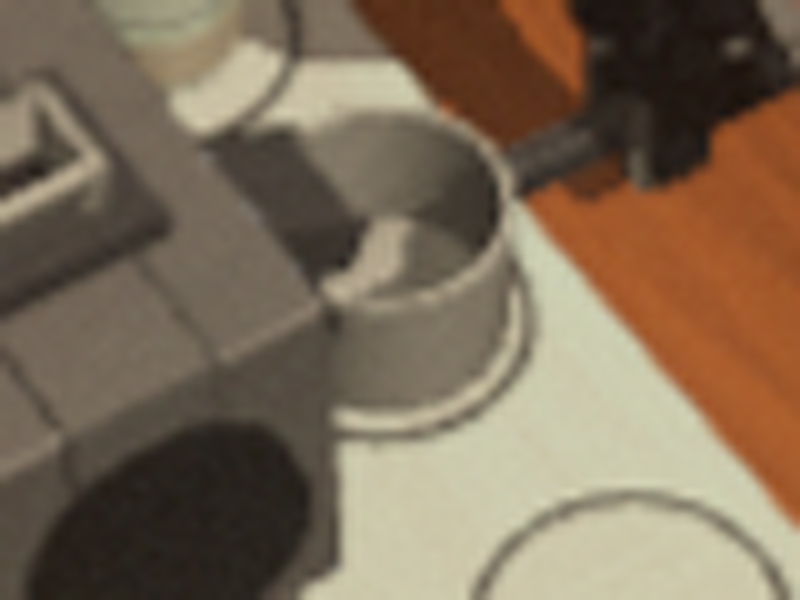

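```bash
python3 - <<'E'
from e import *
S=load('scene3');t=np.linspace(0,2*np.pi,400)
def ext(X,Y,r,z):
    p=proj(S,np.c_[X+r*np.cos(t),Y+r*np.sin(t),z+0*t]); p=(p-[205,135]+.5)*10-.5
    return p.min(0).round(),p.max(0).round()
for n,r,z in(('rim',.032,.051),('bot',.032,.006),('ring',.0385,.006)): print(n,*ext(.5735,-.0658,r,z))
p0=proj(S,[.5735,-.0658,.051])
for d in((.001,0,0),(0,.001,0)): print((proj(S,np.array([.5735,-.0658,.051])+d)-p0)*10)
E
```

```text
rim [252. 101.] [520. 308.]
bot [261. 218.] [520. 422.]
ring [235. 198.] [546. 444.]
[[-3.66026024  1.62782817]]
[[2.04478805 2.8130812 ]]
```

The tin now sits on the middle ring under the chute, with its rim's right edge at crop pixel x=516 and its top at y=108. I'll release it, retreat towards the holder and check from the top view.

carry_out([
  [0,0,0,0],
  [0,0,0,0],
  [0,0,0,0],
  [0,0,0,0],
  [0,0,0,0],
  [0,0,0,0],
  [0,0,-0.01,0],
  [0,0,-0.03,0],
  [0,0,-0.06,0],
  [0,0,-0.06,0],
  [0,0,-0.06,0],
  [0,0,-0.06,0],
  [0,0,-0.06,0],
  [0,0,-0.06,0],
  [0,0,-0.02,0],
], jaw=0.0)

```text
time: 6.63
ee_pos: [0.4995, -0.0695, 0.2375]
ee_rot: [[0.999, 0.044, 0.008], [0.044, -0.999, -0.001], [0.008, 0.001, -1.0]]
ft_force: [0.2, -0.4, 1.3]
finger_gap: 0.0425
finger_force: 0.0
```

carry_out([
  [0.0046,-0.069,0,0],
  [0.0046,-0.069,0,0],
  [0.0046,-0.069,0,0],
  [0.0046,-0.069,0,0],
  [0.0046,-0.069,0,0],
  [0.0046,-0.069,0,0],
  [0.0046,-0.069,0,0],
  [0.0046,-0.069,0,0],
  [0.0046,-0.069,0,0],
  [0.0046,-0.069,0,0],
  [0.0046,-0.069,0,0],
  [0.0046,-0.069,0,0],
  [0.0046,-0.069,0,0],
  [0,0,0,1],
  [0,0,0,1],
  [0,0,0,1],
  [0,0,0,1],
  [0,0,0,0],
])

```text
time: 8.13
ee_pos: [0.508, 0.3803, 0.232]
ee_rot: [[0.929, -0.37, -0.0], [-0.37, -0.929, -0.0], [-0.0, 0.0, -1.0]]
ft_force: [-0.5, -0.1, -0.9]
finger_gap: 0.043
finger_force: 0.0
```

```bash
python3 - <<'E'
from h import *
s=sensors.state();print(s['ee_pos'],s['finger_gap'],s['ft_force'])
f=grab('top','top4');g=grab('scene','scene4')
c=cv2.resize(cv2.imread('pics/top4.png')[200:245,275:335],(800,600),interpolation=cv2.INTER_CUBIC)
cv2.imwrite('pics/c5.png',c)
E
```

```text
[0.50795391 0.38029278 0.23197655] 0.04296352369755384 [-0.48719397 -0.06884169 -0.85392969]
```

View pics/c5.png

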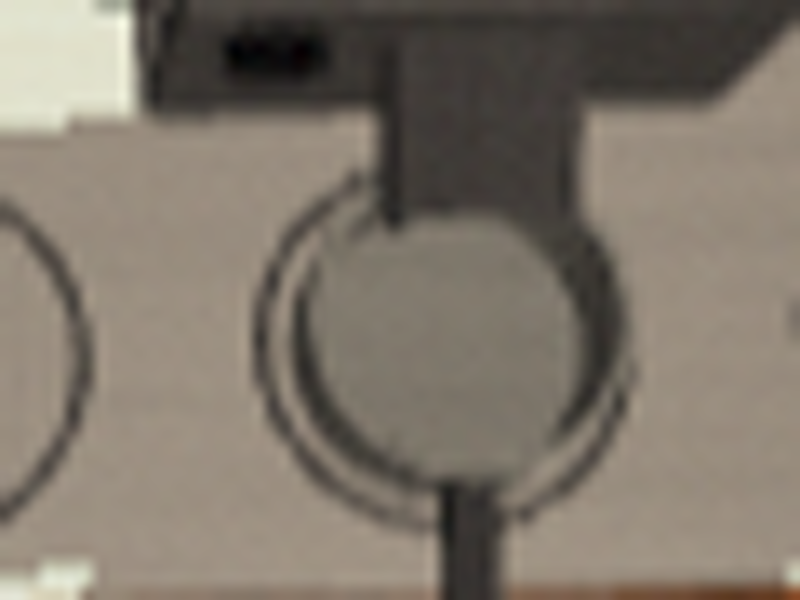

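The top view shows the ring's left edge at x=256 and its bottom at y=527. The tin rim's left edge is at 290 and its bottom at about 490, in crop pixels.

```bash
python3 - <<'E'
from e import *
T=load('top4');t=np.linspace(0,2*np.pi,400);k=800/60
def ext(X,Y,r,z):
    p=proj(T,np.c_[X+r*np.cos(t),Y+r*np.sin(t),z+0*t]); p=(p-[275,200]+.5)*k-.5
    return p.min(0).round(),p.max(0).round()
for n,r,z in(('rim',.032,.051),('bot',.032,.006),('ring',.0385,.006)): print(n,*ext(.5735,-.0658,r,z))
print(ext(.5745,-.0658,.032,.051),ext(.5735,-.0648,.032,.051))
# horizontal profile through rows for rim / ring edges (grey)
g=cv2.cvtColor(T['color'],cv2.COLOR_RGB2GRAY)
for r in(222,225,228): print(r,list(g[r,292:326]))
for c in(300,304,306,314,316): print(c,list(g[225:242,c]))
E
```

```text
rim [311. 151.] [643. 478.]
bot [287. 193.] [605. 507.]
ring [255. 161.] [637. 539.]
(array([311., 146.]), array([643., 473.])) (array([306., 151.]), array([638., 478.]))
222 [np.uint8(145), np.uint8(146), np.uint8(92), np.uint8(98), np.uint8(140), np.uint8(68), np.uint8(104), np.uint8(121), np.uint8(124), np.uint8(124), np.uint8(125), np.uint8(125), np.uint8(123), np.uint8(124), np.uint8(123), np.uint8(124), np.uint8(123), np.uint8(124), np.uint8(123), np.uint8(123), np.uint8(123), np.uint8(121), np.uint8(124), np.uint8(124), np.uint8(122), np.uint8(111), np.uint8(55), np.uint8(56), np.uint8(56), np.uint8(85), np.uint8(129), np.uint8(143), np.uint8(144), np.uint8(143)]
225 [np.uint8(147), np.uint8(147), np.uint8(56), np.uint8(120), np.uint8(117), np.uint8(54), np.uint8(93), np.uint8(120), np.uint8(121), np.uint8(120), np.uint8(120), np.uint8(122), np.uint8(123), np.uint8(123), np.uint8(120), np.uint8(119), np.uint8(121), np.uint8(120), np.uint8(121), np.uint8(121), np.uint8(119), np.uint8(118), np.uint8(118), np.uint8(116), np.uint8(120), np.uint8(121), np.uint8(88), np.uint8(54), n
[... 1184 characters left out ...]
16), np.uint8(118), np.uint8(119), np.uint8(121), np.uint8(118), np.uint8(111), np.uint8(93), np.uint8(82), np.uint8(118), np.uint8(121), np.uint8(101), np.uint8(135), np.uint8(149)]
314 [np.uint8(118), np.uint8(119), np.uint8(120), np.uint8(120), np.uint8(118), np.uint8(117), np.uint8(118), np.uint8(119), np.uint8(115), np.uint8(117), np.uint8(117), np.uint8(128), np.uint8(119), np.uint8(79), np.uint8(123), np.uint8(148), np.uint8(149)]
316 [np.uint8(120), np.uint8(116), np.uint8(122), np.uint8(119), np.uint8(116), np.uint8(117), np.uint8(113), np.uint8(96), np.uint8(107), np.uint8(139), np.uint8(133), np.uint8(101), np.uint8(106), np.uint8(147), np.uint8(149), np.uint8(152), np.uint8(149)]
```

```bash
cat > rad.py <<'E'
from h import *
import sys
from scipy.ndimage import map_coordinates
def prof(n,a,c=(.5735,-.0658)):
    f=load(n);g=cv2.cvtColor(f['color'],cv2.COLOR_RGB2GRAY).astype(float)
    r=np.arange(.026,.046,.0005);p=proj(f,np.c_[c[0]+r*np.cos(a),c[1]+r*np.sin(a),0*r+.006])
    return r*1000,map_coordinates(g,[p[:,1],p[:,0]],order=1)
def meas(n,angs,ref):
    out=[]
    for A in angs:
        r,v=prof(n,np.radians(A))
        w=(r>33)&(r<37.5); pk=np.where(w)[0][np.argmax(v[w])]           # bright gap
        ring=r[pk:][np.argmin(v[pk:pk+14])]
        lo=v[max(0,pk-9):pk].min(); h=(v[pk]+lo)/2
        i=pk
        while i>0 and v[i]>h: i-=1
        tin=r[i]+.5*(h-v[i])/(v[i+1]-v[i]) if i>0 else np.nan
        out.append((A,tin,r[pk],ring)); 
    out=np.array(out);
    if ref: print(n);print(out.round(1).tolist())
    return out
E
python3 - <<'E'
from rad import *
from scipy.optimize import lsq_linear
for n,ang in(('top4',list(range(85,172,6))+list(range(190,230,6))),('scene4',range(50,170,8))): meas(n,ang,1)
E
```

```text
top4
[[85.0, 31.0, 33.5, 37.5], [91.0, 30.8, 33.5, 37.5], [97.0, 31.0, 33.5, 37.5], [103.0, 31.4, 33.5, 36.0], [109.0, 31.6, 34.0, 37.0], [115.0, 30.8, 33.5, 36.0], [121.0, 31.3, 34.0, 36.5], [127.0, 31.1, 33.5, 36.5], [133.0, 30.7, 33.5, 36.5], [139.0, 30.5, 33.5, 36.5], [145.0, 30.3, 33.5, 35.5], [151.0, 30.2, 33.5, 35.5], [157.0, 30.2, 33.5, 36.5], [163.0, 36.1, 37.0, 37.0], [169.0, 30.0, 33.5, 36.5], [190.0, 33.9, 36.0, 39.0], [196.0, 31.5, 33.5, 34.5], [202.0, 36.2, 37.0, 37.0], [208.0, 30.3, 33.5, 36.5], [214.0, 29.4, 33.5, 36.0], [220.0, 33.3, 33.5, 35.5], [226.0, 33.3, 33.5, 35.5]]
scene4
[[50.0, 30.5, 33.5, 36.5], [58.0, 30.0, 33.5, 36.0], [66.0, 30.0, 33.5, 36.0], [74.0, 29.4, 33.5, 36.5], [82.0, 29.3, 33.5, 35.5], [90.0, 36.3, 37.0, 37.0], [98.0, 36.3, 37.0, 37.0], [106.0, 36.3, 37.0, 37.0], [114.0, 36.0, 37.0, 37.0], [122.0, 36.1, 37.0, 37.0], [130.0, 36.2, 37.0, 37.0], [138.0, 35.5, 37.0, 37.0], [146.0, 36.1, 37.0, 37.0], [154.0, 35.7, 37.0, 37.0], [162.0, 35.4, 37.0, 37.0]]
```

```bash
python3 - <<'E'
from rad import *
print(prof('scene4',0)[0][::2].astype(int).tolist())
for n,A in(('scene4',70),('scene4',90),('scene4',110),('scene4',130),('scene4',150),('top4',90),('top4',120),('top4',150),('top4',168),('top4',205),('top4',215)): print(n,A,prof(n,np.radians(A))[1][::2].astype(int).tolist())
E
```

```text
[26, 27, 28, 29, 30, 31, 32, 33, 34, 35, 36, 37, 38, 39, 40, 41, 42, 43, 44, 45]
scene4 70 [63, 63, 72, 82, 93, 96, 96, 96, 88, 78, 68, 74, 86, 98, 106, 111, 116, 117, 117, 117]
scene4 90 [58, 58, 68, 80, 92, 102, 97, 87, 75, 71, 77, 87, 99, 106, 112, 116, 118, 118, 118, 117]
scene4 110 [56, 56, 64, 75, 87, 95, 94, 86, 78, 77, 83, 95, 104, 112, 117, 118, 118, 118, 119, 119]
scene4 130 [54, 55, 63, 77, 90, 90, 87, 79, 70, 63, 74, 90, 105, 110, 115, 117, 117, 117, 116, 116]
scene4 150 [52, 52, 53, 66, 85, 97, 87, 78, 79, 82, 88, 100, 112, 116, 118, 119, 120, 120, 120, 120]
top4 90 [96, 83, 72, 60, 66, 89, 113, 118, 118, 116, 94, 72, 74, 106, 138, 147, 147, 146, 146, 146]
top4 120 [78, 67, 61, 67, 76, 90, 109, 122, 128, 110, 95, 89, 107, 124, 138, 144, 146, 146, 146, 146]
top4 150 [72, 69, 75, 84, 96, 108, 118, 119, 110, 100, 93, 102, 117, 132, 140, 145, 147, 148, 148, 148]
top4 168 [91, 86, 83, 86, 98, 110, 113, 112, 110, 108, 108, 111, 124, 138, 146, 148, 150, 150, 149, 149]
top4 205 [111, 105, 102, 103, 105, 112, 120, 123, 114, 100, 86, 94, 107, 126, 136, 143, 148, 149, 149, 149]
top4 215 [119, 118, 117, 120, 126, 130, 130, 126, 115, 108, 104, 111, 126, 138, 146, 146, 147, 148, 148, 148]
```

The ring-to-tin gap is about 6 mm at every visible angle in both views, so the tin is concentric within about 0.5 mm. Next is the holder.

carry_out([
  [0,0,0.05,0],
  [0,0,0.06,0],
  [0,0,0.06,0],
  [0,0,0.05,0],
  [0,0,0.03,0],
  [0,0,0.008,0],
  [0,0,0,0],
  [0,0,0,0],
])

```text
time: 8.9
ee_pos: [0.5088, 0.3806, 0.1043]
ee_rot: [[0.931, -0.365, 0.002], [-0.365, -0.931, 0.001], [0.001, -0.001, -1.0]]
ft_force: [0.6, 1.0, 1.0]
finger_gap: 0.0428
finger_force: 0.0
```

carry_out([
  [0,0,0,0],
  [0,0,0,0],
  [0,0,0,0],
  [0,0,0,0],
  [0,0,0,0],
  [0,0,0,0],
  [0,0,0,0],
  [0,0,0,0],
  [0,0,0,0],
  [0,0,0,0],
], jaw=1.0, squeeze=60)

```text
time: 9.73
ee_pos: [0.5086, 0.3803, 0.1046]
ee_rot: [[0.931, -0.366, 0.002], [-0.366, -0.931, 0.001], [0.001, -0.001, -1.0]]
ft_force: [-2.8, -1.5, 5.4]
finger_gap: 0.0116
finger_force: 58.9
```

carry_out([
  [0,0,-0.01,0],
  [0,0,-0.02,0],
  [0,0,-0.03,0],
  [0,0,-0.04,0],
  [0,0,-0.05,0],
  [0,0,-0.05,0],
  [0,0,-0.05,0],
  [0,0,-0.04,0],
  [0,0,-0.02,0],
  [0,0,0,0],
  [0,0,0,0],
])

```text
time: 10.65
ee_pos: [0.5079, 0.3804, 0.2576]
ee_rot: [[0.93, -0.367, -0.001], [-0.367, -0.93, 0.0], [-0.001, -0.0, -1.0]]
ft_force: [-0.2, 0.6, -2.0]
finger_gap: 0.0111
finger_force: 58.3
```

```bash
python3 - <<'E'
from h import *
s=sensors.state();print(s['ee_pos'],s['finger_gap'],s['ft_force'],s['ee_rot'])
p=s['ee_pos'];R=s['ee_rot'];d=np.array([.6690,-.0620,p[2]])-p
a=np.radians(3.0)-np.arctan2(R[1,0],R[0,0]);print('delta tool units',(R.T@d)/.5,'turn',-np.degrees(a)/6)
E
```

```text
[0.50790348 0.38044244 0.25761697] 0.01111707922511675 [-0.1785908   0.63351844 -2.02575003] [[ 9.30387698e-01 -3.66576448e-01 -6.61939589e-04]
 [-3.66576181e-01 -9.30387909e-01  4.92114835e-04]
 [-7.96258299e-04 -2.15206302e-04 -9.99999660e-01]]
delta tool units [ 6.24142156e-01  7.05177816e-01 -6.48737302e-04] turn -4.084103831209812
```

carry_out([
  [0.0416,0.047,0,0],
  [0.0416,0.047,0,0],
  [0.0416,0.047,0,0],
  [0.0416,0.047,0,0],
  [0.0416,0.047,0,0],
  [0.0416,0.047,0,0],
  [0.0416,0.047,0,0],
  [0.0416,0.047,0,0],
  [0.0416,0.047,0,0],
  [0.0416,0.047,0,0],
  [0.0416,0.047,0,0],
  [0.0416,0.047,0,0],
  [0.0416,0.047,0,0],
  [0.0416,0.047,0,0],
  [0.0416,0.047,0,0],
  [0,0,0,-0.817],
  [0,0,0,-0.817],
  [0,0,0,-0.817],
  [0,0,0,-0.817],
  [0,0,0,-0.817],
])

```text
time: 12.32
ee_pos: [0.6685, -0.0621, 0.2554]
ee_rot: [[0.998, 0.056, -0.004], [0.056, -0.998, 0.0], [-0.004, -0.0, -1.0]]
ft_force: [0.2, -0.2, -0.7]
finger_gap: 0.0112
finger_force: 58.6
```

carry_out([
  [0,0,0,0],
  [0,0,0.02,0],
  [0,0,0.015,0],
  [0,0,0,0],
  [0,0,0,0],
])

```text
time: 12.73
ee_pos: [0.6686, -0.062, 0.2392]
ee_rot: [[0.999, 0.051, -0.003], [0.051, -0.999, -0.0], [-0.003, 0.0, -1.0]]
ft_force: [0.0, -0.1, -0.1]
finger_gap: 0.0114
finger_force: 58.6
```

```bash
python3 - <<'E'
from h import *
s=sensors.state();print(s['ee_pos'],s['finger_gap'],s['ft_force'],s['ee_rot'][:,0],s['time'])
f=grab('scene','scene5');grab('top','top5')
c=np.zeros((600,800,3),np.uint8)
for i,(n,x,y) in enumerate((('scene5',175,85),('top5',270,150))):
    c[:600,i*400:i*400+400]=cv2.resize(cv2.imread(f'pics/{n}.png')[y:y+90,x:x+60],(400,600),interpolation=cv2.INTER_CUBIC)
cv2.imwrite('pics/c6.png',c)
E
```

```text
[ 0.66861704 -0.06201613  0.23915821] 0.011384262526913592 [ 0.04738206 -0.14801292 -0.13221876] [ 0.99867551  0.05136787 -0.00292677] 12.7333
```

View pics/c6.png

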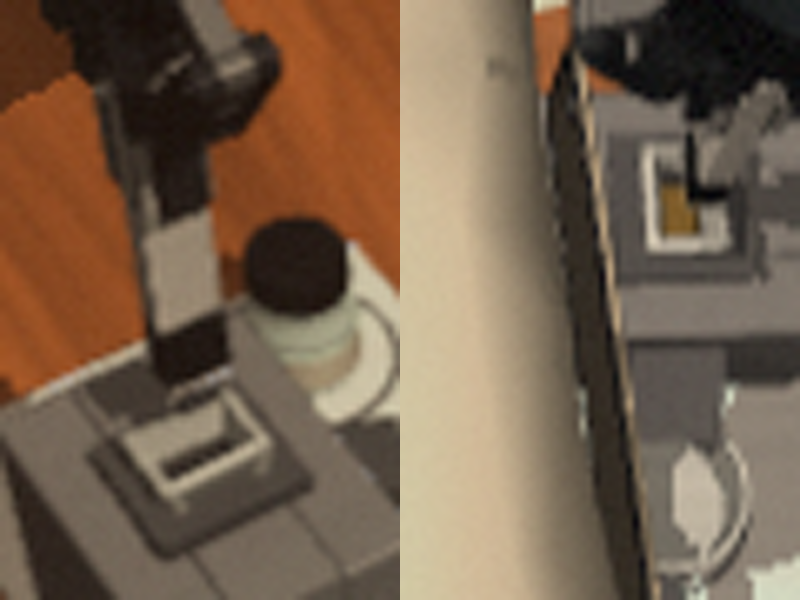

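The scene view shows the nose at about (200,395), just above the funnel rim, whose corners are about (120,433), (235,388), (272,440) and (165,500). The arm hides part of the view from the top.

```bash
python3 - <<'E'
from h import *
f=load('scene5');t=load('top5');a=np.radians(3.1);R=np.array([[np.cos(a),-np.sin(a)],[np.sin(a),np.cos(a)]])
q=lambda X:((proj(f,X)-[175,85]+.5)*6.667-.5).round().tolist()
def rect(c,hx,hy,z): return [[*(np.array(c)+R@[sx*hx,sy*hy]),z] for sx,sy in((1,1),(1,-1),(-1,-1),(-1,1))]
print('rim pred',q(rect((.669,-.062),.017,.012,.13)),q([.669,-.062,.13]))
print('nose pred',q(rect((.6686,-.062),.007,.0035,.1467)),q([.6686,-.062,.1467]))
print('shoulder',q(rect((.6686,-.062),.011,.006,.1587)))
print(q([.670,-.062,.13]),q([.669,-.061,.13]))
# funnel by scene from the measured corners
uv=[np.array(p)/6.667+[174.5,84.5] for p in[(120,433),(235,388),(272,440),(165,500)]]
X=[onz(f,u,.13) for u in uv];print(np.round(X,4)[:,:2],np.mean(X,0))
E
```

```text
rim pred [[171.0, 482.0], [135.0, 434.0], [227.0, 390.0], [263.0, 437.0]] [[199.0, 435.0]]
nose pred [[181.0, 417.0], [170.0, 403.0], [209.0, 385.0], [220.0, 399.0]] [[195.0, 401.0]]
shoulder [[169.0, 403.0], [151.0, 378.0], [212.0, 350.0], [231.0, 373.0]]
[[196.0, 437.0]] [[201.0, 438.0]]
[[ 0.6907 -0.0761]
 [ 0.65   -0.0746]
 [ 0.6496 -0.0488]
 [ 0.6901 -0.0437]] [ 0.67011112 -0.06080564  0.13      ]
```

carry_out([
  [0.002,-0.0014,0,0],
  [0,0,0.015,0],
  [0,0,0.015,0],
  [0,0,0.01,0],
  [0,0,0.01,0],
  [0,0,0.005,0],
  [0,0,0.005,0],
  [0,0,0.005,0],
  [0,0,0,0],
  [0,0,0,0],
])

```text
time: 13.67
ee_pos: [0.6702, -0.0613, 0.2082]
ee_rot: [[0.999, 0.052, 0.0], [0.052, -0.999, -0.0], [0.0, 0.0, -1.0]]
ft_force: [0.6, -1.5, -0.8]
finger_gap: 0.0117
finger_force: 58.6
```

carry_out([
  [0,0,0.004,0],
  [0,0,0.004,0],
  [0,0,0.004,0],
  [0,0,0.004,0],
  [0,0,0,0],
  [0,0,0,0],
])

```text
time: 14.17
ee_pos: [0.6701, -0.0613, 0.1999]
ee_rot: [[0.999, 0.052, -0.0], [0.052, -0.999, -0.0], [-0.0, 0.0, -1.0]]
ft_force: [0.3, 0.4, -0.4]
finger_gap: 0.012
finger_force: 58.6
```

carry_out([
  [0,0,0.004,0],
  [0,0,0.004,0],
  [0,0,0.004,0],
  [0,0,0.004,0],
  [0,0,0,0],
  [0,0,0,0],
])

```text
time: 14.67
ee_pos: [0.6701, -0.0613, 0.1919]
ee_rot: [[0.999, 0.052, -0.0], [0.052, -0.999, -0.0], [-0.0, 0.0, -1.0]]
ft_force: [0.5, -0.2, -1.2]
finger_gap: 0.0117
finger_force: 58.6
```

The bar is in the throat and shows no contact force, so I'll keep lowering it to the plate.

carry_out([
  [0,0,0.004,0],
  [0,0,0.004,0],
  [0,0,0.004,0],
  [0,0,0.004,0],
  [0,0,0.004,0],
  [0,0,0.004,0],
  [0,0,0,0],
  [0,0,0,0],
])

```text
time: 15.33
ee_pos: [0.6701, -0.0613, 0.1799]
ee_rot: [[0.999, 0.052, -0.0], [0.052, -0.999, -0.0], [-0.0, 0.0, -1.0]]
ft_force: [-0.6, 0.5, -0.1]
finger_gap: 0.0113
finger_force: 58.6
```

carry_out([
  [0,0,0.004,0],
  [0,0,0.004,0],
  [0,0,0,0],
  [0,0,0,0],
])

```text
time: 15.67
ee_pos: [0.6704, -0.0613, 0.1765]
ee_rot: [[0.999, 0.053, 0.001], [0.053, -0.999, -0.0], [0.001, 0.0, -1.0]]
ft_force: [0.3, -0.9, 0.9]
finger_gap: 0.0115
finger_force: 58.9
```

carry_out([
  [0,0,0.004,0],
  [0,0,0.004,0],
  [0,0,0,0],
  [0,0,0,0],
])

```text
time: 16.0
ee_pos: [0.6704, -0.0614, 0.1723]
ee_rot: [[0.999, 0.052, 0.001], [0.052, -0.999, -0.0], [0.001, 0.0, -1.0]]
ft_force: [0.7, -0.4, 1.7]
finger_gap: 0.011
finger_force: 59.0
```

carry_out([
  [0,0,0.003,0],
  [0,0,0.003,0],
  [0,0,0.003,0],
  [0,0,0.003,0],
  [0,0,0,0],
  [0,0,0,0],
  [0,0,0,0],
  [0,0,0,0],
])

```text
time: 16.67
ee_pos: [0.6703, -0.0614, 0.1663]
ee_rot: [[0.999, 0.052, 0.001], [0.052, -0.999, -0.0], [0.001, 0.0, -1.0]]
ft_force: [0.2, -0.7, 4.1]
finger_gap: 0.0111
finger_force: 59.2
```

carry_out([
  [0,0,0.001,0],
  [0,0,0,0],
  [0,0,0,0],
  [0,0,0,0],
  [0,0,0,0],
  [0,0,0,0],
  [0,0,0,0],
])

```text
time: 17.25
ee_pos: [0.6703, -0.0614, 0.1657]
ee_rot: [[0.999, 0.052, 0.0], [0.052, -0.999, -0.0], [0.0, 0.0, -1.0]]
ft_force: [0.9, -0.5, 3.1]
finger_gap: 0.0112
finger_force: 59.2
```

```bash
python3 - <<'E'
from h import *
for i in range(4): grab('scene','scene6'); s=sensors.state();print(s['ee_pos'],s['finger_gap'],s['ft_force'],s['time'])
f=load('scene6')
c=cv2.resize(cv2.imread('pics/scene6.png')[80:200,160:320],(800,600),interpolation=cv2.INTER_CUBIC);cv2.imwrite('pics/c7.png',c)
E
```

```text
[ 0.67027594 -0.06135334  0.16566713] 0.010877318112735736 [ 1.86380672 -0.29707659  2.90446528] 17.3
[ 0.67028582 -0.06134898  0.1656555 ] 0.011424048782344704 [ 1.63988802 -0.08061388  3.73952573] 17.35
[ 0.67023975 -0.06135699  0.1656206 ] 0.011267276732986173 [ 1.83093277 -1.19720796  3.79066412] 17.4
[ 0.67027107 -0.06135307  0.16565993] 0.011207757812512719 [ 1.40243287 -0.81907575  3.68248956] 17.45
```

View pics/c7.png

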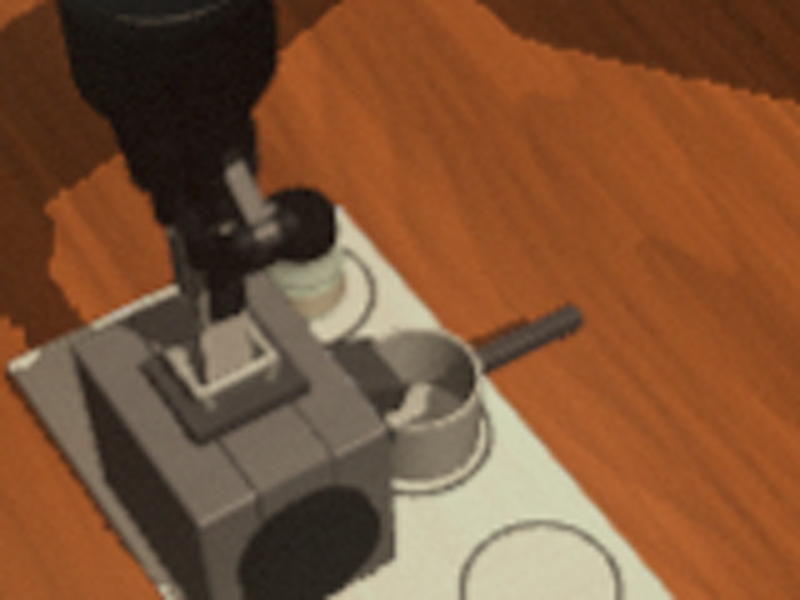

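The holder stands upright in the funnel at about (230,345). The tin is on the middle ring, and the jar has not moved. The force of about 4.5 N and the 12 mm of travel after contact both put the plate roughly 11.5–12 mm down.

```bash
python3 -c "
from cell import workorder
print(workorder.job_done())"
```

```text
the job is handed in; nothing more can be done
None
```

The job is handed in: I estimate the tin is centred on the middle mark to within about 0.5 mm, and the holder is still gripped in the slot, pressing the plate down about 11.5–12 mm of its 14 mm travel (judged from force and arm height, not seen directly).

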